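# Set the last tripod leg to its mark and lock it

### The job

The compact tripod is held by its column in the machine vise and one leg is still unlocked and has slid out: move the jar of screws that is in the way and stand it upright on the bench, a hand's breadth clear of that leg. Then push the leg's thick lower tube back up until the upper edge of its collar meets the orange mark, as on the other two legs, hold it there, and with the same hand squeeze the red cam lever fully shut against the leg; finish still holding, with the leg and the shut lever pinched between the fingers. Leave the hex key, the tape measure and the pliers where they lie.

Things in the scene. Friction and masses are not known exactly. Their poses are not given: they have to be found in the camera images.
- tripod: compact tripod, 175 mm high, its 26 mm column clamped in a grey machine vise (140 x 90 mm) that does not move. Origin on the bench under the column's axis, z up, +x level along the leg to be set (points to the robot's right). Three legs, 120 degrees apart, hinged 34 mm from the axis at height 109 mm, slope 0.30 rad down to their feet; on the other two the collar is at the mark and the lever shut
- mark (a point): length mark of the leg to be set: point on the leg's axis at the lower edge of the orange 3 mm band round its thin upper tube (aluminium, 20 mm thick), 95 mm down the leg from its hinge. Axes of the tripod
- collar_edge (a point): middle of the upper edge of the sliding collar, on the leg's axis; this comes to mark. Axes of the leg: x down along the leg to its foot, z square to the leg and upward, y level across it; the lever is on the -y side (the robot's side), the collar's shoulder on the +y side
- grip (a point): where a hand pinches leg and lever along y: 42 mm down the leg from collar_edge (12 mm below the collar's lower end), 4.5 mm to -y of the leg's axis, midway between the outer face of the shut lever (22 mm to -y) and the far side of the lower tube (13 mm to +y); 35 mm wide when shut, about 56 mm with the lever open. Axes as collar_edge
- foot (a point): centre of the rubber foot, a 28 mm ball, 155 mm down the leg from collar_edge
- lever_tip (a point): outer end of the red lever, 64 mm from its pin
- lower_leg: sliding lower part of the leg (dark tube 26 mm thick, black collar, foot; 0.3 kg), without the lever; origin and axes as collar_edge. The collar is 30 mm long, 28 mm high and reaches 22 mm to +y, a shoulder 9 mm proud of the tube, by which a finger beside the tube can push the leg upward; to -y it reaches 14 mm, the fork for the lever pin 25 mm in its first 23 mm
- paddle: red lever, 66 mm long, 6 mm thick, 15 mm high; origin on its pin, which stands square to the leg (along z) 14 mm down from collar_edge and 19 mm to -y of the axis; x along the lever to its tip. Shut, it lies along the lower tube, pointing to the foot
- leg (a joint): how far the lower leg is out past the mark, m along the leg: 0 = collar edge at the mark, positive = too long, negative = too short; -0.04 to 0.07. Lever open: it slides down to 0.07 by its own weight (1 N) unless held. Lever shut: it stays put, up to about 10 N
- lever (a joint): angle of the red lever, rad: 0 = fully shut along the leg, about 0.5 = open as left now, standing away from the leg to -y; up to 1.2. While open it stays where left; turning it takes about 4 N at grip; the cam bites below 0.35 and it stiffens to about 7 N when shut; shut, it stays shut
- screw_tub: clear round jar of screws with a red lid, body 62 mm thick to a height of 70 mm, lid 65 mm, 86 mm high, 0.34 kg; stands on the bench close beside the leg on the lever's side, in the way of the lever and the hand. Origin at the centre of its underside, z up
- hex_key: black L-shaped hex key, 98 x 33 x 7 mm, lying on the bench; leave it alone
- tape_measure: yellow tape measure standing on its edge, 106 x 38 x 68 mm; leave it alone
- pliers: red-handled combination pliers lying on the bench, 173 x 73 x 21 mm; leave them alone

How it is judged:
By the outcome, as a careful person would: the job done as asked, in the order asked, and still so for the second after the job is handed in, while the arm keeps its last pose, push and grip.
It also fails if it takes over 48 s, if anything falls off the work surface, if the arm or the gripper's body presses on something with over 40 N, if the wrist force passes 120 N, or if a joint passes its speed limit or range.

### The arm

A 6-joint arm with a two-finger parallel gripper is mounted at the origin on a cart in front of the work surface, level with it; the furniture and walls round the work are solid. World frame = base frame: x ahead of the robot, y to its left, z up, the work surface at z = 0. Lengths are in m, angles in rad, forces in N, time in s.
With the tool pointing down it reaches from about 0.275 to 0.725 m from the base axis. Payload 5.6 kg.
Tool frame: the origin (TCP) lies between the finger pads; the fingertips stand 22 mm ahead of it and the grasp point (between the pads) lies 3 mm ahead of it (ctrl.nose_length is the distance from the TCP to the fingertips, in m); z points along the fingers, y is the line along which they close (so a half turn about z gives the same grasp; the last joint's range is limited). The gripper opens to 85 mm and grips with 20 to 120 N. Pads are 22 mm wide; open, the fingers measure 114 mm over their backs; the gripper's body (76 mm by 85 mm) begins 54 mm behind the grasp point. The pads swing forward as they close: fully open they stand 13 mm farther back than shut.
Start: joints at [1.391, 0.255, 0.108, 0, -1.424, -0.285], TCP at [0.247, 0.492, 0.253] pointing down, gripper open.
Joint ranges: [-2.95, 2.95], [-1.21, 1.97], [-1.09, 1.5], [-2.87, 1.71], [-2.94, -0.07], [-3.05, 3.05]. Speed limits (rad/s): [2.57, 2.57, 3.14, 3.14, 3.14, 3.14].

### API

Orientations are given as a 3x3 rotation matrix whose columns are the frame's x, y, z axes.
In Python, from rig import ctrl gives the robot as it stands.
- The arm moves only by the tool inch_along, called after "Request:" by a JSON object that holds its "fn" and its "kwargs", one argument or row to a line. Schema: {"type":"object","properties":{"segments":{"type":"array","items":{"type":"number"},"minItems":7,"maxItems":56},"squeeze":{"type":"number"},"only":{"type":"string"},"quiet":{"type":"boolean"},"lines":{"type":"string"}},"required":["segments"],"additionalProperties":false}. segments is one flat list of numbers that holds 1 to 8 rows one after another, with no inner brackets; each row has 7 numbers: dx, dy, dz in m, then a rotation vector rx, ry, rz in rad, then the finger opening in m; each row shifts and turns the commanded pose from where the row before left it, along the tool's axes as they then stand; what a row does not reach is not made up. A row lasts 1/8 s, in which the tool goes at most 0.0625 m and 0.188 rad, less where a joint would pass 70% of its speed; a pose out of reach is approached as far as the arm can. The fingers move at their own pace and stop on an object; squeeze is the grip in N (left out, the last holds). Time passes only in rows, so rows that do not move let the fingers close. The tool returns the time, the measured TCP pose, the force, the opening and the grip force at its end. only (a regular expression) keeps the lines of the reply that match it, lines (a string "A,B") keeps lines A to B, and quiet returns only ok. Input that does not fit is refused with a message, and nothing moves.
- ctrl.get_state(): the state, without advancing time (a new reading comes with each control period).
- ctrl.get_image(name): name is "side" or "top" or "wrist"; returns the picture (480x640x3 uint8, blue, green, red); there is no depth.
- ctrl.calibration(name): a dict with "fx", "fy", "cx", "cy" (pixels), "k1" (the pictures are not rectified: a ray, as slopes to the right and down, at radius r is drawn at 1 + k1 r^2 times it, then the intrinsics apply), "R" (3x3) and "t" (3): a world point X has camera coordinates R X + t. Camera axes: x right, y down, z forward; pixel columns grow to the right and rows downward; lengths in m; the calibration is good to about 2 mm. A picture is of the moment at which its call begins: read the wrist's pose just before it. calibration takes no time and is no camera call; for the wrist camera it gives the pose at the moment of the call.
- ctrl.hand_in(): hands the job in; it is judged then, once.
The state is a dict: "time": time; "joint_pos": joint angles; "dq": joint speeds; "joint_torque": joint torques, N m; "position": TCP position; "tcp_rot": TCP orientation; "contact_force": force on the tool from outside, world axes, zero at the start; "moment": the same for the moment, N m; "grip_width": finger opening in m; "finger_force": force on a finger pad.
Only numpy, scipy, OpenCV 4.12 (cv2) and the standard library are available. Lean on these libraries where they do the work, as an engineer would, in place of code of your own. Each camera call takes 0.05 s, during which the arm holds its last target. There are 200 camera calls.

## Working session

There is one attempt and no reset: what is moved stays moved. The work goes in short steps, Python scripts to look and compute and a tool call to move; the robot and the scene stay as the last step left them, time stands still between calls to the robot, and variables do not carry over. Pictures are saved under pics/ and viewed, at most 10 in all, crops included, and the job is handed in when it is done.

```bash
ls; mkdir -p pics; python3 - <<'E'
from rig import ctrl
import cv2
for n in("top","side"):
    cv2.imwrite(f"pics/{n}0.png",ctrl.get_image(n)); c=ctrl.calibration(n); print(n,c)
s=ctrl.get_state();print(s)
E
```

```text
pics
rig.py
top {'fx': 519.5016989071286, 'fy': 519.5016989071286, 'cx': 314.5016923869091, 'cy': 243.73302076103897, 'k1': -0.11375604350927479, 'R': array([[-0.00269741, -0.99999341,  0.00242959],
       [-0.98438873,  0.00222772, -0.17599391],
       [ 0.17598734, -0.00286639, -0.98438826]]), 't': array([0.26509456, 0.51590255, 1.24692073])}
side {'fx': 452.4110577145275, 'fy': 452.4110577145275, 'cx': 321.42171286168383, 'cy': 233.2717514380418, 'k1': 0.003450311009431295, 'R': array([[ 0.9673471 , -0.25296527, -0.01575295],
       [-0.17720676, -0.63058963, -0.7556153 ],
       [ 0.18121079,  0.7337338 , -0.65482621]]), 't': array([-0.43148926,  0.32439311,  0.68069138])}
{'time': 0.1, 'joint_pos': array([ 1.39058668e+00,  2.55704686e-01,  1.07119901e-01, -3.78194996e-04,
       -1.42392087e+00, -2.84591702e-01]), 'dq': array([-5.94549474e-05,  2.97629380e-04,  2.42472908e-03,  1.07172252e-03,
        8.98197495e-05,  2.10135159e-05]), 'joint_torque': array([-2.74321988e-03, -3.87603951e+01,  2.38473469e+01,  5.37792295e+00,
       -3.79964156e-03, -1.34290627e-06]), 'position': array([0.24632013, 0.49129969, 0.25247847]), 'tcp_rot': array([[ 8.93885713e-01, -4.48294408e-01, -6.74435141e-04],
       [-4.48294899e-01, -8.93884263e-01, -1.61457897e-03],
       [ 1.20939764e-04,  1.74559491e-03, -9.99998469e-01]]), 'contact_force': array([-0.04414864,  0.43677203,  0.54608155]), 'moment': array([-0.00532105,  0.00522763, -0.01235942]), 'finger_force': 0.0, 'grip_width': 0.08564733156882788}
```

View pics/top0.png

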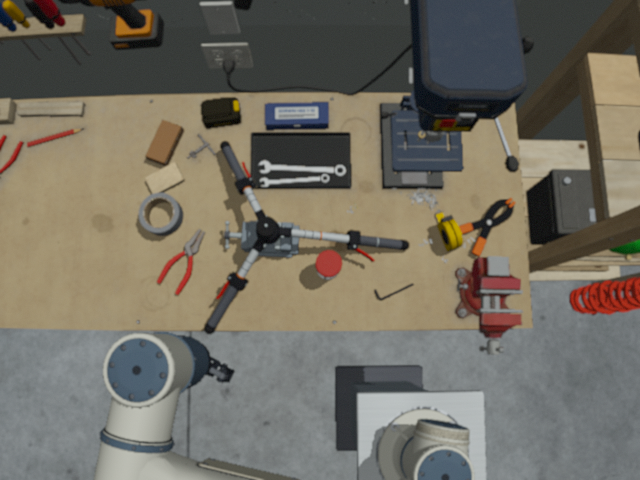

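View pics/side0.png

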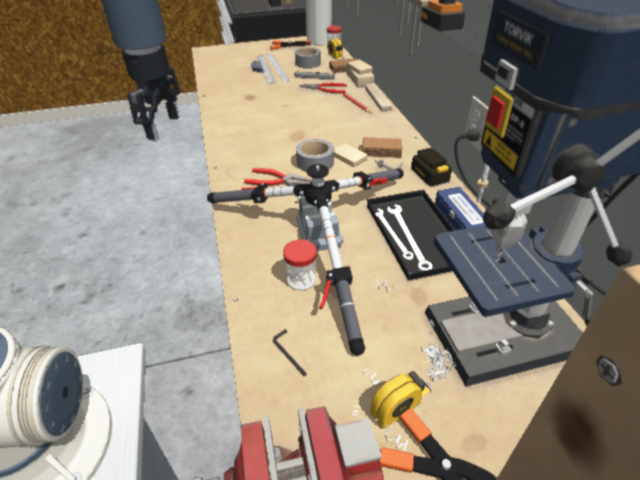

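```bash
python3 - <<'E'
import cv2
t=cv2.imread("pics/top0.png")[205:285,225:425]; s=cv2.imread("pics/side0.png")[225:365,270:390]
cv2.imwrite("pics/tc.png",cv2.resize(t,None,fx=4,fy=4,interpolation=cv2.INTER_CUBIC))
cv2.imwrite("pics/sc.png",cv2.resize(s,None,fx=4,fy=4,interpolation=cv2.INTER_CUBIC))
E
```

```text
(no output)
```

View pics/tc.png

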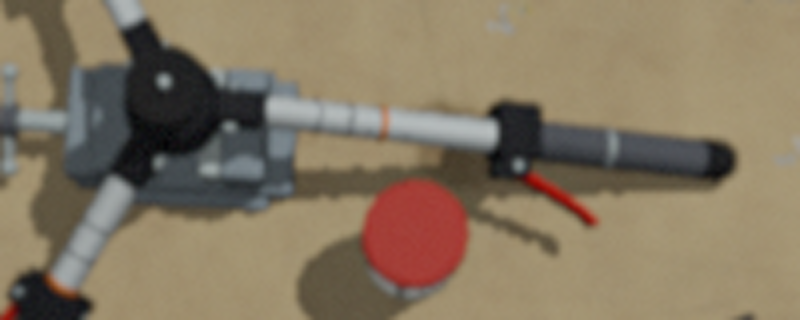

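View pics/sc.png

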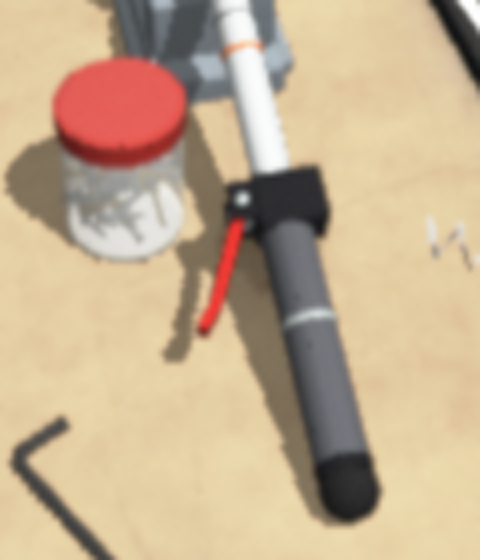

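```bash
cat > h.py <<'E'
import numpy as np
from rig import ctrl
C={n:ctrl.calibration(n) for n in("top","side")}
def proj(n,X,c=None):
    c=c or C[n]; p=np.array(c["R"])@X+c["t"]; a=p[:2]/p[2]; a=a*(1+c["k1"]*(a@a))
    return np.array([c["fx"]*a[0]+c["cx"],c["fy"]*a[1]+c["cy"]])
def legpose(x,y,yaw):
    c,s=np.cos(yaw),np.sin(yaw); R=np.array([[c,-s,0],[s,c,0],[0,0,1]])
    L=np.array([[np.cos(.3),0,np.sin(.3)],[0,1,0],[-np.sin(.3),0,np.cos(.3)]])
    return np.array([x,y,0])+R@[.034,0,.109], R@L   # hinge, leg axes
E
cat > fit.py <<'E'
from h import *
from scipy.optimize import least_squares
f=lambda p,o:(np.array(p)+.5)/4-.5+o
T,S=np.array([225,205]),np.array([270,225])
def res(p):
    h,L=legpose(*p[:3]); q,a=p[3:5]
    P=lambda d,y,z:h+L@[d,y,z]
    tip=P(.109+q+.064*np.cos(a),-.019-.064*np.sin(a),0)
    r=[proj("top",P(.25+q,0,0))-f((718,159),T),proj("side",P(.25+q,0,0))-f((347,490),S),
       proj("top",P(.0935,0,.01))-f((385,122),T),proj("side",P(.0935,0,.01))-f((242,46),S),
       proj("top",tip)-f((594,221),T),proj("side",tip)-f((204,330),S)]
    r+=[[proj("top",P(.095+q,0,.014))[0]-f((497,130),T)[0]]]
    j=np.array([p[5],p[6],.086])
    r+=[proj("top",j)-f((416,233),T),proj("side",j)-f((120,100),S)]
    return np.concatenate(r)
r=least_squares(res,[.45,.25,-1.6,.05,.5,.4,.2],loss="soft_l1")
print(r.x.round(4));print(res(r.x).round(1))
h,L=legpose(*r.x[:3]);q=r.x[3]
for n,d in(("mark",.095),("collar",.095+q),("grip",.137+q),("foot",.25+q)): print(n,(h+L@[d,-.0045 if n=="grip" else 0,0]).round(4))
print(L.round(3))
E
python3 fit.py
```

```bash
cat > to.py <<'E'
import sys
from h import *
from scipy.spatial.transform import Rotation as Ro
def to(p,R=None):
    s=ctrl.get_state(); A=s["tcp_rot"]
    print("t %.2f d_tool"%s["time"],(A.T@(np.array(p)-s["position"])).round(4),"rot_tool",None if R is None else Ro.from_matrix(A.T@R).as_rotvec().round(4),"w %.4f F"%s["grip_width"],s["contact_force"].round(1))
E
```

Request:
{"fn": "inch_along", "kwargs": {
  "segments": [0,0,0,0,0,-0.155,0.085,0,0,0,0,0,-0.155,0.085,0,0,0,0,0,-0.155,0.085,0,0,0,0,0,0,0.085],
  "squeeze": 40
}}

```text
time: 0.6
position: [0.2464, 0.4915, 0.2528]
tcp_rot: [[1.0, -0.001, -0.0], [-0.001, -1.0, -0.001], [-0.0, 0.001, -1.0]]
contact_force: [0.1, 0.1, -0.3]
grip_width: 0.0847
finger_force: 0.0
```

```bash
python3 -c "
from to import *
to([.4635,.2304,.16],np.diag([1,-1,-1.]))"
```

```text
t 0.60 d_tool [0.2174 0.2607 0.093 ] rot_tool [ 0.0009  0.0004 -0.0012] w 0.0847 F [ 0.1  0.1 -0.3]
```

Request:
{"fn": "inch_along", "kwargs": {
  "segments": [0.031,0.0375,0,0,0,0,0.085,0.031,0.0372,0,0,0,0,0.085,0.031,0.0372,0,0,0,0,0.085,0.031,0.0372,0.01,0,0,0,0.085,0.031,0.0372,0.02,0,0,0,0.085,0.031,0.0372,0.03,0,0,0,0.085,0.0314,0.0372,0.033,0,0,0,0.085,0,0,0,0,0,0,0.085]
}}

```text
time: 1.6
position: [0.4637, 0.2276, 0.1572]
tcp_rot: [[1.0, -0.008, -0.005], [-0.008, -1.0, -0.004], [-0.005, 0.004, -1.0]]
contact_force: [-0.6, 0.9, 0.6]
grip_width: 0.085
finger_force: 0.0
```

```bash
python3 -c "
from to import *
to([.4635,.2304,.073])
import cv2
c=ctrl.calibration('wrist');im=ctrl.get_image('wrist')
print(proj('',np.array([.4635,.2304,.086]),c))
cv2.imwrite('pics/w1.png',im)"
```

```text
t 1.60 d_tool [ 0.0002 -0.0031  0.0842] rot_tool None w 0.0850 F [-0.6  0.9  0.6]
[316.63521248 266.00379649]
```

View pics/w1.png

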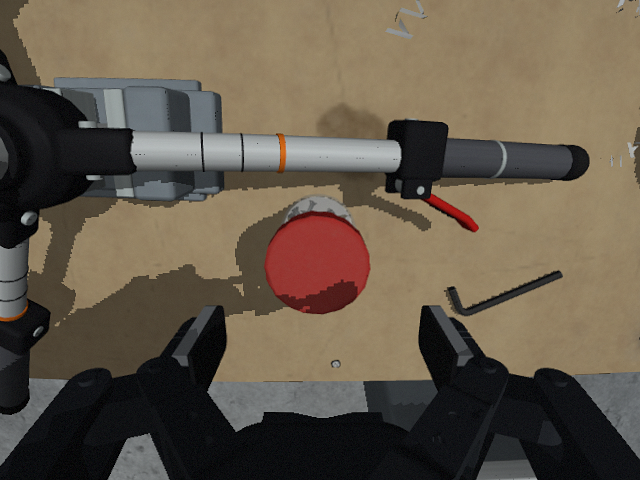

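The wrist view shows the lid centred at (317,263), where the fit predicted it (317,266); the vise's near edge (row 200) is clear of the fingers, and the bench's front edge lies at row ~380.

Request:
{"fn": "inch_along", "kwargs": {
  "segments": [0.0,-0.0025,0.021,0,0,0,0.085,0.0,0,0.021,0,0,0,0.085,0,0,0.021,0,0,0,0.085,0,0,0.019,0,0,0,0.085,0,0,0,0,0,0,0.085,0,0,0,0,0,0,0.055,0,0,0,0,0,0,0.055,0,0,0,0,0,0,0.055],
  "squeeze": 50
}}

```text
time: 2.65
position: [0.4649, 0.2341, 0.0803]
tcp_rot: [[1.0, 0.0, 0.003], [0.0, -1.0, 0.002], [0.003, -0.002, -1.0]]
contact_force: [-0.6, -2.0, 5.3]
grip_width: 0.0627
finger_force: 54.0
```

Request:
{"fn": "inch_along", "kwargs": {
  "segments": [0,0,0,0,0,0,0.055,0,0,0,0,0,0,0.055]
}}

```text
time: 2.9
position: [0.4649, 0.2341, 0.0803]
tcp_rot: [[1.0, 0.0, 0.003], [0.0, -1.0, 0.002], [0.003, -0.002, -1.0]]
contact_force: [-1.2, -1.3, 5.1]
grip_width: 0.0627
finger_force: 54.0
```

```bash
python3 -c "
from to import *
from scipy.optimize import fsolve
for n,u,v in(('top',300,329),('top',350,329)): print(fsolve(lambda a:proj(n,np.array([a[0],a[1],0]))-[u,v],[.3,.2]))"
```

```text
[0.3072956  0.30067606]
[0.30686589 0.17508514]
```

Request:
{"fn": "inch_along", "kwargs": {
  "segments": [0,0,-0.01,0,0,0,0.055,0,0,-0.01,0,0,0,0.055,0,0,0,0,0,0,0.055]
}}

```text
time: 3.28
position: [0.4645, 0.234, 0.0995]
tcp_rot: [[1.0, 0.0, 0.002], [0.0, -1.0, 0.002], [0.002, -0.002, -1.0]]
contact_force: [0.2, -0.3, -2.7]
grip_width: 0.0625
finger_force: 55.4
```

Request:
{"fn": "inch_along", "kwargs": {
  "segments": [-0.015,0.002,0,0,0,0,0.055,-0.022,0.002,0,0,0,0,0.055,-0.022,0.004,0,0,0,0,0.055,-0.022,0.006,0,0,0,0,0.055,-0.015,0.006,0,0,0,0,0.055,0,0,0,0,0,0,0.055,0,0,0,0,0,0,0.055]
}}

```text
time: 4.15
position: [0.3684, 0.2138, 0.0985]
tcp_rot: [[1.0, 0.0, 0.001], [0.0, -1.0, 0.0], [0.001, -0.0, -1.0]]
contact_force: [0.7, 0.2, -3.1]
grip_width: 0.0624
finger_force: 55.3
```

```bash
python3 -c "
from to import *
to([.367,.212,.0805],np.diag([1,-1,-1.]))
import cv2
cv2.imwrite('pics/s2.png',ctrl.get_image('side'))"
```

```text
t 4.15 d_tool [-0.0014  0.0018  0.018 ] rot_tool [-0.0004 -0.0007  0.0005] w 0.0624 F [ 0.7  0.2 -3.1]
```

View pics/s2.png

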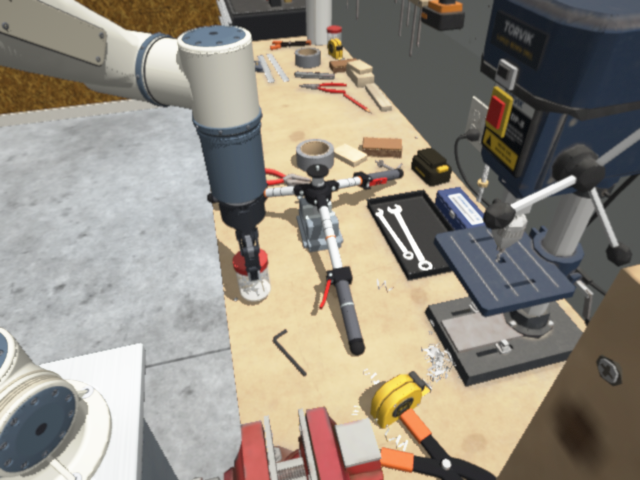

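The jar (lid near (250,262)) hangs upright in the fingers, in the clear strip between the bench's edge and the leg. Now lower it.

Request:
{"fn": "inch_along", "kwargs": {
  "segments": [0,0,0.006,0,0,0,0.055,0,0,0.006,0,0,0,0.055,0,0,0.005,0,0,0,0.055,0,0,0.002,0,0,0,0.055,0,0,0,0,0,0,0.055]
}}

```text
time: 4.82
position: [0.3688, 0.2134, 0.0804]
tcp_rot: [[1.0, 0.001, 0.002], [0.001, -1.0, -0.001], [0.002, 0.001, -1.0]]
contact_force: [-1.9, -3.6, 9.1]
grip_width: 0.0628
finger_force: 56.3
```

Request:
{"fn": "inch_along", "kwargs": {
  "segments": [0,0,0,0,0,0,0.068,0,0,0,0,0,0,0.085,0,0,0,0,0,0,0.085,0,0,0,0,0,0,0.085,0,0,-0.02,0,0,0,0.085,0,0,-0.04,0,0,0,0.085,0,0,-0.04,0,0,0,0.085,0,0,0,0,0,0,0.085]
}}

```text
time: 5.82
position: [0.3695, 0.2149, 0.1824]
tcp_rot: [[1.0, 0.001, 0.005], [0.001, -1.0, 0.005], [0.005, -0.005, -1.0]]
contact_force: [0.3, -0.2, -0.5]
grip_width: 0.0852
finger_force: 0.0
```

```bash
python3 -c "
from to import *
h,L=legpose(*[.5365,.3741,-1.622])
Rt=L@np.diag([1,-1,-1.])
to(h+L@[.137+.069+.01,-.0225,.06],Rt); print(Rt)"
```

```text
t 5.83 d_tool [0.1309 0.0978 0.0801] rot_tool [ 0.2354 -0.2309  1.6104] w 0.0852 F [ 0.3 -0.2 -0.5]
[[-0.04889537 -0.99868938  0.01512511]
 [-0.9540844   0.0511813   0.29513289]
 [-0.29552021  0.         -0.95533649]]
```

Request:
{"fn": "inch_along", "kwargs": {
  "segments": [0,0,0,0.0262,-0.0257,0.179,0.085,0,0,0,0.0262,-0.0257,0.179,0.085,0,0,0,0.0262,-0.0257,0.179,0.085,0,0,0,0.0262,-0.0257,0.179,0.085,0,0,0,0.0262,-0.0257,0.179,0.085,0,0,0,0.0262,-0.0257,0.179,0.085,0,0,0,0.0262,-0.0257,0.179,0.085,0,0,0,0.0262,-0.0257,0.179,0.085]
}}

```text
time: 6.82
position: [0.3677, 0.2132, 0.1783]
tcp_rot: [[0.121, -0.993, -0.015], [-0.957, -0.12, 0.266], [-0.265, -0.017, -0.964]]
contact_force: [0.8, -0.6, 0.5]
grip_width: 0.085
finger_force: 0.0
```

Request:
{"fn": "inch_along", "kwargs": {
  "segments": [0,0,0,0.0262,-0.0257,0.179,0.085,0,0,0,0,0,0,0.085,0,0,0,0,0,0,0.085]
}}

```text
time: 7.2
position: [0.3679, 0.2134, 0.179]
tcp_rot: [[-0.048, -0.999, 0.01], [-0.956, 0.049, 0.29], [-0.29, 0.005, -0.957]]
contact_force: [-0.2, -0.4, 0.7]
grip_width: 0.0855
finger_force: 0.0
```

```bash
cat > g.py <<'E'
from to import *
h,L=legpose(.5365,.3741,-1.622); Rt=L@np.diag([1,-1,-1.])
def leg():  # TCP in leg axes from hinge
    s=ctrl.get_state(); print("TCP in leg frame (d from hinge,y,z)",(L.T@(s["position"]-h)).round(4))
E
python3 -c "
from g import *
leg();to(h+L@[.137+.069+.01,-.0225,.06],Rt)
import cv2;t=ctrl.get_image('top');cv2.imwrite('pics/t3.png',t[180:340,220:420].repeat(3,0).repeat(3,1))"
```

```text
TCP in leg frame (d from hinge,y,z) [ 0.1084 -0.1602  0.1067]
t 7.20 d_tool [ 0.1075 -0.1378  0.0466] rot_tool [ 0.0052 -0.0055  0.0009] w 0.0855 F [-0.2 -0.4  0.7]
```

View pics/t3.png

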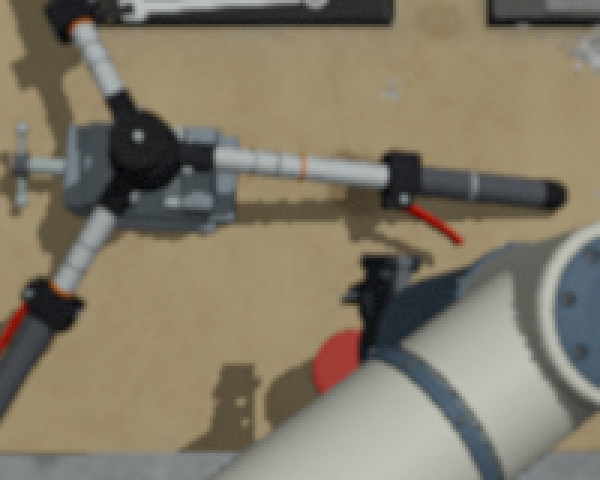

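The jar stands by the front edge, lid near (340,365) in the crop; the leg and lever are undisturbed. Next, go above the grip point.

Request:
{"fn": "inch_along", "kwargs": {
  "segments": [0.027,-0.034,0,0.005,-0.005,0,0.085,0.027,-0.0345,0,0,0,0,0.085,0.027,-0.0345,0,0,0,0,0.085,0.0265,-0.0345,0,0,0,0,0.085,0,0,0.02,0,0,0,0.085,0,0,0.02,0,0,0,0.085,0,0,0,0,0,0,0.085,0,0,0,0,0,0,0.085]
}}

```text
time: 8.25
position: [0.5009, 0.1155, 0.1098]
tcp_rot: [[-0.05, -0.999, 0.016], [-0.954, 0.052, 0.295], [-0.296, -0.001, -0.955]]
contact_force: [-0.2, -0.8, -0.1]
grip_width: 0.0852
finger_force: 0.0
```

```bash
python3 -c "
from g import *
leg();to(h+L@[.137+.069+.01,-.0235,.0],Rt)
import cv2
c=ctrl.calibration('wrist');im=ctrl.get_image('wrist')
for P in([.164,0,.014],[.164,.022,.014],[.319,0,0]): print(proj('',h+L@np.array(P),c).round(1))
cv2.imwrite('pics/w3.png',im)"
```

```text
TCP in leg frame (d from hinge,y,z) [ 0.2158 -0.0224  0.0676]
t 8.25 d_tool [0.0002 0.0012 0.0676] rot_tool [-0.0011  0.0001 -0.0009] w 0.0852 F [-0.2 -0.8 -0.1]
[283.4 358.6]
[247.5 358.5]
[275.3  84.5]
```

View pics/w3.png

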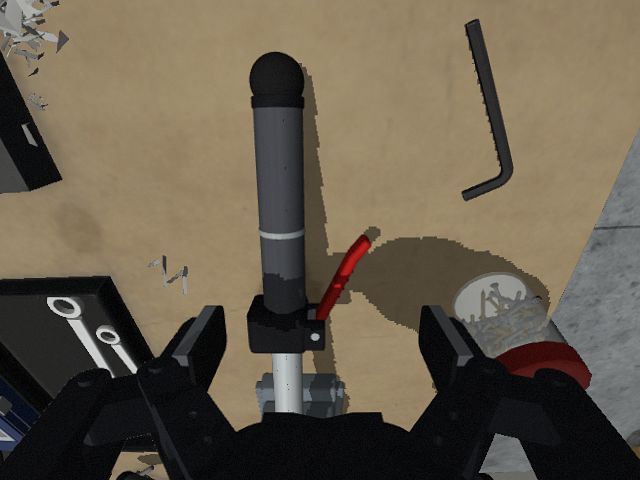

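Wrist view: foot ball at (277,79), collar's upper edge on row ~353, lever tip at (366,240) – all within a few px of prediction, jar clear on the right. Descend.

Request:
{"fn": "inch_along", "kwargs": {
  "segments": [0,0.003,0.015,0,0,0,0.085,0,0,0.02,0,0,0,0.085,0,0,0.02,0,0,0,0.085,0,0,0.01,0,0,0,0.085,0,0,0,0,0,0,0.085,0,0,0,0,0,0,0.085],
  "squeeze": 60
}}

```text
time: 9.05
position: [0.4989, 0.1348, 0.0478]
tcp_rot: [[-0.051, -0.999, 0.017], [-0.954, 0.054, 0.296], [-0.296, -0.001, -0.955]]
contact_force: [1.1, 0.4, 0.1]
grip_width: 0.0852
finger_force: 0.0
```

```bash
python3 -c "
from g import *
leg();to(h+L@[.137+.069+.01,-.0255,.002],Rt)"
```

```text
TCP in leg frame (d from hinge,y,z) [ 0.2158 -0.0253  0.0027]
t 9.05 d_tool [0.0002 0.0002 0.0007] rot_tool [-0.0017  0.0006 -0.002 ] w 0.0852 F [1.1 0.4 0.1]
```

Request:
{"fn": "inch_along", "kwargs": {
  "segments": [-0.004,0.0015,0,0,0,0,0.085,-0.01,0,0,0,0,0,0.085,-0.01,0,0,0,0,0,0.085,-0.01,0,0,0,0,0,0.085,-0.01,0,0,0,0,0,0.085,0,0,0,0,0,0,0.085]
}}

```text
time: 9.8
position: [0.4994, 0.1778, 0.0605]
tcp_rot: [[-0.05, -0.999, 0.016], [-0.954, 0.053, 0.296], [-0.296, -0.001, -0.955]]
contact_force: [0.4, -0.9, -0.3]
grip_width: 0.085
finger_force: 0.4
```

```bash
python3 -c "
from g import *
leg();to(h+L@[.139,-.0270,.002],Rt)"
```

```text
TCP in leg frame (d from hinge,y,z) [ 0.171  -0.027   0.0021]
t 9.80 d_tool [-0.032   0.      0.0001] rot_tool [-0.0011  0.0009 -0.0012] w 0.0850 F [ 0.4 -0.9 -0.3]
```

Request:
{"fn": "inch_along", "kwargs": {
  "segments": [-0.008,0,0,0,0,0,0.085,-0.008,0,0,0,0,0,0.085,-0.008,0,0,0,0,0,0.085,-0.006,0,0,0,0,0,0.085,0,0,0,0,0,0,0.085,0,0,0,0,0,0,0.085]
}}

```text
time: 10.55
position: [0.5007, 0.2055, 0.069]
tcp_rot: [[-0.051, -0.999, 0.016], [-0.954, 0.054, 0.296], [-0.296, 0.0, -0.955]]
contact_force: [0.1, -0.2, -1.0]
grip_width: 0.0846
finger_force: 0.4
```

```bash
python3 -c "
from g import *
leg();to(h+L@[.136,-.0270,.002],Rt)
import cv2
a=cv2.resize(ctrl.get_image('side')[160:310,270:390],None,fx=4,fy=4,interpolation=cv2.INTER_CUBIC)
c=ctrl.calibration('wrist');w=ctrl.get_image('wrist')[240:480,180:480]
for P in([.095,0,.01],[.095,0,.014],[.137,0,.013]): print(proj('',h+L@np.array(P),c).round(1)-[180,240],(proj('side',h+L@np.array(P))-[270,160])*4)
w=cv2.resize(w,None,fx=1,fy=1)
o=np.zeros((600,800,3),np.uint8);o[:600,:480]=a;o[:240,490:790]=w
cv2.imwrite('pics/c4.png',o)"
```

```text
TCP in leg frame (d from hinge,y,z) [ 0.142  -0.0271  0.0021]
t 10.55 d_tool [-0.006  -0.0001  0.0001] rot_tool [-0.0006  0.0004 -0.0023] w 0.0846 F [ 0.1 -0.2 -1. ]
[ 77.6 197.9] [240.68431741 306.45726116]
[ 76.  205.7] [241.18023276 302.19633034]
[ 68.6 123.4] [259.20815946 375.99232716]
```

View pics/c4.png

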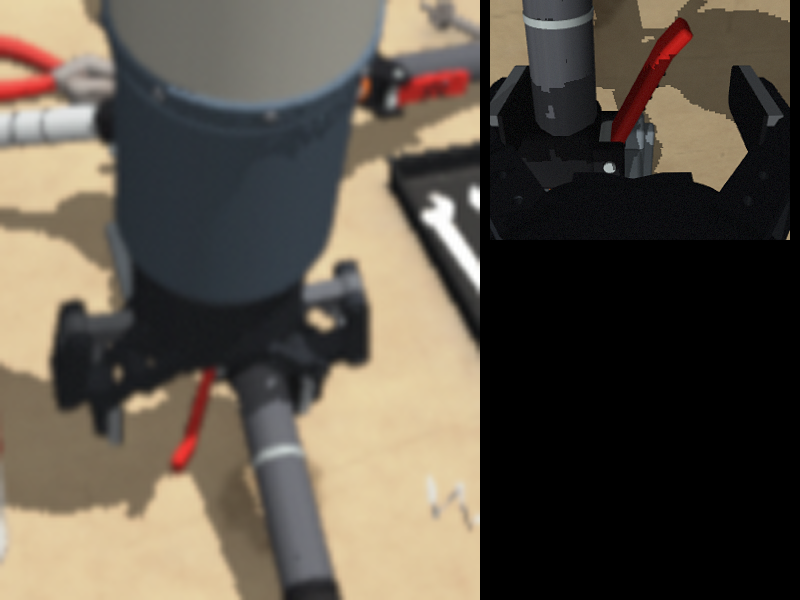

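Side crop: the hand straddles the leg, open lever (tip (180,465)) between the fingers; the mark is hidden by the hand, but the light ring on the lower tube (278,455) is visible, so I'll track the slide by that ring against its position in the first picture.

```bash
cat > q.py <<'E'
from g import *
import cv2
from scipy.optimize import least_squares
def ring(n,im,X):   # bright-ring centroid near predicted pixel
    u,v=proj(n,X).round().astype(int); w=7
    p=im[v-w:v+w+1,u-w:u+w+1].astype(float); g=p.min(2); hsv=cv2.cvtColor(p.astype(np.uint8),cv2.COLOR_BGR2HSV)
    m=(g>g.max()-45)&(hsv[...,1]<45); yy,xx=np.nonzero(m); return np.array([xx.mean()+u-w,yy.mean()+v-w]),m.sum()
def pos(n,im,guess):
    c,k=ring(n,im,h+L@[guess,0,.013])
    s=least_squares(lambda a:proj(n,h+L@[a[0],a[1],.013])-c,[guess,0.]).x
    return s.round(4),c.round(1),k
E
cat > qm.py <<'E'
from q import *
import sys
g=float(sys.argv[1]); leg()
for n in("side","top"):
    a=pos(n,cv2.imread(f"pics/{n}0.png"),.21); a=pos(n,cv2.imread(f"pics/{n}0.png"),a[0][0])
    im=ctrl.get_image(n); b=pos(n,im,g); b=pos(n,im,b[0][0])
    print(n,a,b,"q",.0695+b[0][0]-a[0][0])
E
python3 qm.py .15;
```

```text
TCP in leg frame (d from hinge,y,z) [ 0.1422 -0.0271  0.002 ]
side (array([0.213 , 0.0029]), array([345.2, 289.1]), np.int64(123)) (array([0.1635, 0.0029]), array([339.3, 265.7]), np.int64(82)) q 0.020000000000000018
top (array([0.2133, 0.0021]), array([367.6, 238.8]), np.int64(77)) (array([0.1512, 0.0003]), array([344., 237.]), np.int64(225)) q 0.007400000000000018
```

```bash
sed -i 's/\.21);/.243);/' qm.py; python3 qm.py .182
```

```text
TCP in leg frame (d from hinge,y,z) [ 0.1422 -0.0271  0.0021]
side (array([0.2413, 0.0023]), array([348.3, 303.1]), np.int64(19)) (array([0.1779, 0.0029]), array([341. , 272.3]), np.int64(21)) q 0.006100000000000022
top (array([0.2418, 0.0024]), array([378.1, 239.9]), np.int64(29)) (array([0.1819, 0.0005]), array([355.8, 238.2]), np.int64(217)) q 0.009600000000000025
```

Request:
{"fn": "inch_along", "kwargs": {
  "segments": [-0.003,0,0,0,0,0,0.085,-0.003,0,0,0,0,0,0.085,0,0,0,0,0,0,0.085,0,0,0,0,0,0,0.085]
}}

```text
time: 11.35
position: [0.501, 0.2113, 0.0708]
tcp_rot: [[-0.051, -0.999, 0.016], [-0.954, 0.053, 0.296], [-0.296, 0.0, -0.955]]
contact_force: [1.1, -0.5, -0.8]
grip_width: 0.0854
finger_force: 0.4
```

```bash
python3 qm.py .1725
```

```text
TCP in leg frame (d from hinge,y,z) [ 0.1358 -0.0271  0.0021]
side (array([0.2413, 0.0023]), array([348.3, 303.1]), np.int64(19)) (array([0.1713, 0.0038]), array([340.6, 269.2]), np.int64(23)) q -0.0004999999999999727
top (array([0.2418, 0.0024]), array([378.1, 239.9]), np.int64(29)) (array([ 0.1718, -0.0003]), array([351.9, 238.1]), np.int64(222)) q -0.0004999999999999727
```

Request:
{"fn": "inch_along", "kwargs": {
  "segments": [0,-0.0023,0,0,0,0,0.080,0,-0.0023,0,0,0,0,0.075,0,-0.0023,0,0,0,0,0.070,0,-0.0023,0,0,0,0,0.065,0,0,0,0,0,0,0.065],
  "squeeze": 40
}}

```text
time: 12.08
position: [0.5101, 0.2106, 0.0706]
tcp_rot: [[-0.052, -0.999, 0.015], [-0.954, 0.054, 0.295], [-0.296, 0.001, -0.955]]
contact_force: [0.9, -1.8, -0.5]
grip_width: 0.0654
finger_force: 0.5
```

```bash
python3 qm.py .172
python3 -c "
from to import *
print(ctrl.get_state()['finger_force'])"
```

```text
TCP in leg frame (d from hinge,y,z) [ 0.1361 -0.018   0.0019]
side (array([0.2413, 0.0023]), array([348.3, 303.1]), np.int64(19)) (array([0.1716, 0.0037]), array([340.6, 269.4]), np.int64(25)) q -0.00019999999999997797
top (array([0.2418, 0.0024]), array([378.1, 239.9]), np.int64(29)) (array([ 1.721e-01, -1.000e-04]), array([352., 238.]), np.int64(225)) q -0.00019999999999997797
0.5060004629194736
```

Request:
{"fn": "inch_along", "kwargs": {
  "segments": [0,-0.0023,0,0,0,0,0.060,0,-0.0023,0,0,0,0,0.055,0,-0.0023,0,0,0,0,0.050,0,-0.0023,0,0,0,0,0.045,0,0,0,0,0,0,0.045],
  "squeeze": 40
}}

```text
time: 12.8
position: [0.5198, 0.2103, 0.0711]
tcp_rot: [[-0.051, -0.999, 0.016], [-0.954, 0.054, 0.296], [-0.296, -0.001, -0.955]]
contact_force: [1.6, -1.9, 5.5]
grip_width: 0.0451
finger_force: 3.3
```

```bash
python3 qm.py .172
python3 -c "
from to import *
s=ctrl.get_state();print(s['finger_force'],s['grip_width'],s['contact_force'])"
```

```text
TCP in leg frame (d from hinge,y,z) [ 0.1358 -0.0083  0.0023]
side (array([0.2413, 0.0023]), array([348.3, 303.1]), np.int64(19)) (array([0.1714, 0.0032]), array([340.4, 269.3]), np.int64(20)) q -0.0003999999999999837
top (array([0.2418, 0.0024]), array([378.1, 239.9]), np.int64(29)) (array([ 1.721e-01, -1.000e-04]), array([352., 238.]), np.int64(225)) q -0.00019999999999997797
3.3869751705788076 0.04524207453879656 [ 3.33597663 -2.63482356  4.4943078 ]
```

Request:
{"fn": "inch_along", "kwargs": {
  "segments": [0,-0.0019,0,0,0,0,0.041,0,-0.0016,0,0,0,0,0.037,0,0,0,0,0,0,0.033,0,0,0,0,0,0,0.030,0,0,0,0,0,0,0.030,0,0,0,0,0,0,0.030,0,0,0,0,0,0,0.030],
  "squeeze": 60
}}

```text
time: 13.78
position: [0.525, 0.2096, 0.072]
tcp_rot: [[-0.049, -0.999, 0.02], [-0.954, 0.053, 0.295], [-0.296, -0.005, -0.955]]
contact_force: [5.4, -4.8, 6.0]
grip_width: 0.0333
finger_force: 59.1
```

```bash
python3 qm.py .172
python3 -c "
from to import *
import cv2
s=ctrl.get_state();print(s['finger_force'],s['grip_width'],s['contact_force'])
w=ctrl.get_image('wrist');cv2.imwrite('pics/w5.png',np.hstack([w[200:480,120:520],np.zeros((280,5,3),np.uint8),cv2.resize(ctrl.get_image('side')[230:300,300:395],(380,280),interpolation=cv2.INTER_CUBIC)]))"
```

```text
TCP in leg frame (d from hinge,y,z) [ 0.136  -0.003   0.0033]
side (array([0.2413, 0.0023]), array([348.3, 303.1]), np.int64(19)) (array([0.1714, 0.0032]), array([340.4, 269.3]), np.int64(20)) q -0.0003999999999999837
top (array([0.2418, 0.0024]), array([378.1, 239.9]), np.int64(29)) (array([ 1.721e-01, -1.000e-04]), array([352., 238.]), np.int64(225)) q -0.00019999999999997797
59.10089671611786 0.033138065724168865 [ 5.30805934 -5.00164851  5.54319107]
```

View pics/w5.png

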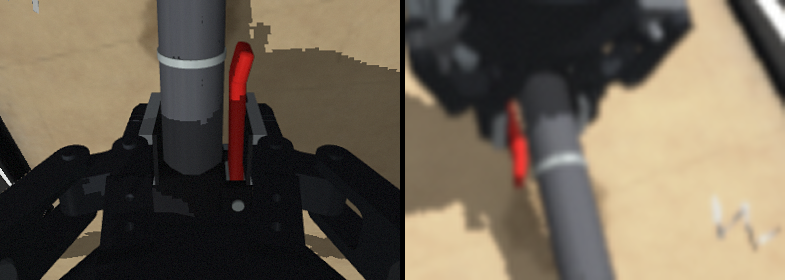

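The lever lies parallel to the tube (red from (237,180) to (243,45)), pinched between the pads. The ring is where it was before closing, so the slide is at 0 within about 0.5 mm.

Request:
{"fn": "inch_along", "kwargs": {
  "segments": [0,0,0,0,0,0,0.030,0,0,0,0,0,0,0.030]
}}

```text
time: 14.22
position: [0.525, 0.2096, 0.072]
tcp_rot: [[-0.049, -0.999, 0.02], [-0.954, 0.053, 0.295], [-0.296, -0.005, -0.955]]
contact_force: [6.2, -4.2, 4.7]
grip_width: 0.033
finger_force: 59.1
```

```bash
python3 -c "
from rig import ctrl
print(ctrl.hand_in())"
```

```text
the job is handed in; nothing more can be done
None
```

I handed the job in at 14.2 s: the jar stands upright about 11 cm clear of the leg, the collar is at the orange mark to within about 0.5 mm (tracked by the ring on the lower tube, as the hand hid the mark), and the lever is shut and still pinched against the leg at about 59 N; no verdict came back.

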